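Prime the feed chute of a pad printer with a bisque disc

TASK

The feed chute of the pad printer has run empty. Take the small round bisque disc from the ware board, lay it flat in the open mouth at the top of the chute, and push it down under the keeper strips, past the sprung side rollers, until it rests home against the escapement stop; ease it up to the stop gently, because forcing the stop back trips the escapement. Leave the disc there on its own and everything else on the table where it is.

Things in the scene. Friction and masses are not known exactly. Their poses are not given: they have to be found in the camera images.
- disc: The part to load: a plain flat round disc of off-white bisque, 60 mm in diameter, 18 mm thick, 0.08 to 0.13 kg, lying flat on the ware board. Origin: centre of its underside, z up.
- disc_center (a point): The middle of the disc, 9 mm above the centre of its underside.
- ware_board: Plywood board, 270 by 300 mm, 18 mm thick, on the robot's right (-y), fixed. Origin: centre of its underside. On it, in any order, lie the disc, a larger coaster, a hexagonal and a square tile, all of the same thickness and material, centres about 125 mm apart.
- track: The feed chute: a straight aluminium channel, floor 405 mm long, sloping down at 14 degrees to the robot's left, to the grey pad printer. Origin: centre line of the floor at its upper end; x down the slope, y across, z square out of the floor. Bisque drags on it: the disc does not slide down by itself, pushing it takes about 1 N.
- mouth (a point): On the chute floor, 66 mm down from the upper end, in the open mouth where the disc is laid. The mouth has no end wall; its side lips are 9 mm high and 76 mm apart as far as x = 85 mm (chute frame), then close in to 64 mm at x = 125 mm.
- keepers (a point): On the chute floor at x = 125 mm. From here down, walls 20.5 mm high and 64 mm apart carry two flat keeper strips (tops 24 mm above the floor; turned-up noses 29 mm high reach back to x = 119 mm) that cover the disc's edges and leave an open slot 48 mm wide along the middle for fingertips. The disc gets under them only by sliding from the mouth.
- stop_zone (a point): On the chute floor, x = 295 mm, the middle of the escapement's adjustment. A dark steel yoke (136 mm wide, top 34 mm above the floor) is clamped anywhere along 120 mm, so that the stop's upper face lies from x = 235 to 355 mm: this is not measured, it must be felt for or seen.
- stop (a joint): How far the stop is pushed back down the slope, in m: 0 when free; it trips beyond 0.004. A steel block 36 mm wide in mid-channel, carried by the yoke on a buffer spring of 4 N per mm without preload (tripping takes 16 N). A disc at home, held on by the rollers, keeps it pushed back by 0.3 to 1.2 mm.
- finger_l (a joint): How far one of the two sprung side rollers is pushed out, in m (0 free, about 0.003 with the disc's widest part between them). Rollers of 10 mm diameter stick 5 mm into the channel from both walls, 36 mm up the slope from the stop face. They resist a push from 20 mm before home, with 3 to 7 N (more if the push also bears down on the disc); once past its middle they nudge the disc on, against the stop.
- coaster: Bystander: larger round bisque coaster, 86 mm across, 18 mm thick, on the ware board. Origin: centre of its underside.
- hex_tile: Bystander: hexagonal bisque tile, 62 mm across flats, 18 mm thick, on the ware board. Origin: centre of its underside.
- square_tile: Bystander: square bisque tile, 62 mm, 18 mm thick, on the ware board. Origin: centre of its underside.
- ink_bottle: Bystander: amber glass bottle, 48 mm across, 100 mm tall, beyond the chute. Origin: centre of its underside.
- carton: Bystander: white carton, 55 by 55 by 130 mm, standing beyond the chute. Origin: centre of its underside.
- mug: Bystander: grey-green mug, 80 mm across, 85 mm tall, beyond the chute. Origin: centre of its underside.
- brush: Bystander: brush lying on the table between the robot and the chute. Origin: centre of its underside.
Mind the look-alikes: they are no part of the job. What is shaped like the disc but turquoise is not meant.

How it is judged:
By the outcome, as a careful person would: the job done as asked, in the order asked, and still so for the second after the job is handed in, with the robot touching nothing.
It also fails if it takes over 59 s, if anything falls off the work surface, if the arm or the gripper's body presses on something with over 40 N, if the wrist force passes 120 N, or if a joint passes its speed limit or range.

ROBOT

A 6-joint arm with a two-finger parallel gripper is mounted at the origin on the work surface. World frame = base frame: x ahead of the robot, y to its left, z up, the work surface at z = 0. Lengths are in m, angles in degrees, forces in N, time in s.
With the tool pointing down it reaches from about 0.25 to 0.725 m from the base axis. Payload 9.7 kg.
Tool frame: the origin (TCP) lies midway between the tips of the shut fingers; the grasp point (between the pads) lies 19 mm behind it; z points along the fingers, y is the line along which they close (so a half turn about z gives the same grasp; the last joint's range is limited). The gripper opens to 85 mm and grips with 20 to 120 N. Pads are 22 mm wide; open, the fingers measure 114 mm over their backs; the gripper's body (76 mm by 85 mm) begins 54 mm behind the grasp point. The pads swing forward as they close: fully open they stand 13 mm farther back than shut.
Start: joints at [0, 4.979, 10.078, 95.1, 0, 90], TCP at [0.55, -0, 0.231] pointing down, gripper open.
Joint ranges: [-179.16, 179.16], [-48.56, 103.87], [-65.8, 70.77], [-126.05, 130.52], [-82.76, 87.17], [-180, 180]. Speed limits (degrees/s): [127.2, 127.2, 147.25, 180, 180, 180].

INTERFACE

Orientations are given as [roll, pitch, yaw] about the fixed x, y, z axes, in that order (R = Rz(yaw) Ry(pitch) Rx(roll)).
In Python, from workcell import bot gives the robot as it stands.
- The arm moves only by the shell command python3 -m crank 'ROWS' [FORCE]. ROWS is JSON, a list of rows, each an object with "gripper": the finger opening in mm, from 0 to 85.4; "travel": the shift along the tool's x, y, z in mm, a list of three; "twist": the turn, a rotation vector about the tool's x, y, z in rad, a list of three. In form: [{"gripper": gripper, "travel": [tx, ty, tz], "twist": [rx, ry, rz]}, ...]. A call has 1 to 12 rows; each row shifts and turns the commanded pose from where the row before left it, along the tool's axes as they then stand; what a row does not reach is not made up. A row lasts 1/8 s, in which the tool goes at most 62.5 mm and 10.7 degrees, less where a joint would pass 70% of its speed; a pose out of reach is approached as far as the arm can. A call is refused whole if a number of a shift passes 62.5 or a number of a turn 0.188, either way. A call with a gripper value outside its range is refused whole. The fingers move at their own pace and stop on an object; FORCE is the grip in N (left out, the last holds). Time passes only in rows, so rows that do not move let the fingers close. It gives the time, the measured TCP pose, the force, the opening and the grip force at its end, in the units of the state.
- bot.get_obs(): the state, without advancing time (a new reading comes with each control period).
- bot.camera(name): name is "scene" or "side" or "wrist"; returns the picture (420x560x3 uint8, red, green, blue); there is no depth.
- bot.calibration(name): a dict with "vfov" (degrees; the focal length in pixels is half the picture's height over the tangent of half this angle, whatever the lens; pixels are square), "cx", "cy" (the principal point, pixels), "k1" (the pictures are not rectified: a ray, as slopes to the right and down, at radius r is drawn at 1 + k1 r^2 times it, then the intrinsics apply), "camera_from_world" (4x4, takes a point from world to camera coordinates). Camera axes: x right, y down, z forward; pixel columns grow to the right and rows downward; lengths in m; the calibration is good to about 2 mm. A picture is of the moment at which its call begins: read the wrist's pose just before it. calibration takes no time and is no camera call; for the wrist camera it gives the pose at the moment of the call.
- bot.job_done(): hands the job in; it is judged then, once.
The state is a dict: "time": time; "q": joint angles; "qd": joint speeds; "joint_efforts": joint torques, N m; "ee_pos": TCP position; "tcp_rot": TCP orientation; "wrist_force": force on the tool from outside, world axes, zero at the start; "torque": the same for the moment, N m; "opening": finger opening in m; "grasp_force": force on a finger pad.
Only numpy, scipy, OpenCV 4.12 (cv2) and the standard library are available. Lean on these libraries where they do the work, as an engineer would, in place of code of your own. Each camera call takes 0.05 s, during which the arm holds its last target. There are 200 camera calls.

## Working session

There is one attempt and no reset: what is moved stays moved. The work goes in short steps, Python scripts to look and compute and a shell command to move; the robot and the scene stay as the last step left them, time stands still between calls to the robot, and variables do not carry over. Pictures are saved under pics/ and viewed, at most 10 in all, crops included, and the job is handed in when it is done.

```bash
mkdir -p pics; ls
python3 - <<'E'
from workcell import bot
import cv2,numpy as np
o=bot.get_obs();print(o['time'],o['ee_pos'],o['tcp_rot'],o['opening'])
a=[]
for n in("scene","side"):
    im=bot.camera(n);cv2.imwrite(f"pics/{n}0.png",im[:,:,::-1]);c=bot.calibration(n)
    print(n,c['vfov'],c['cx'],c['cy'],c['k1'],np.round(np.linalg.inv(c['camera_from_world'])[:3],3).tolist())
E
```

```text
pics
0.0 [5.49774667e-01 1.57041053e-05 2.30581329e-01] [-1.79923901e+02 -2.56183783e-04  9.00006706e+01] 0.08525418929835055
scene 53.96465087846354 281.10560658394274 205.831050901282 -0.055270561974277814 [[0.465, 0.73, -0.501, 0.963], [0.885, -0.386, 0.259, -0.304], [-0.004, -0.564, -0.826, 0.819]]
side 49.76619725739604 287.24753509534855 216.40187937305384 -0.02307554647179534 [[0.979, -0.097, 0.181, 0.37], [-0.205, -0.51, 0.835, -0.894], [0.012, -0.855, -0.519, 0.608]]
```

View pics/scene0.png

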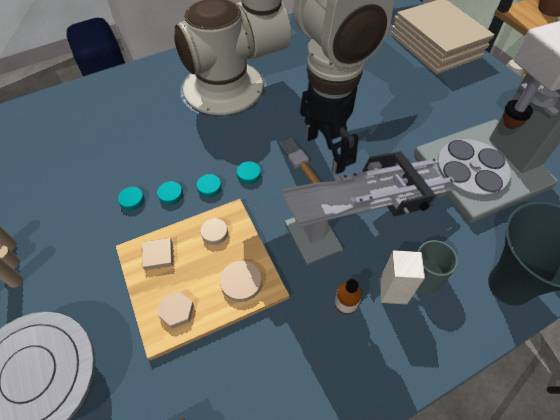

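View pics/side0.png

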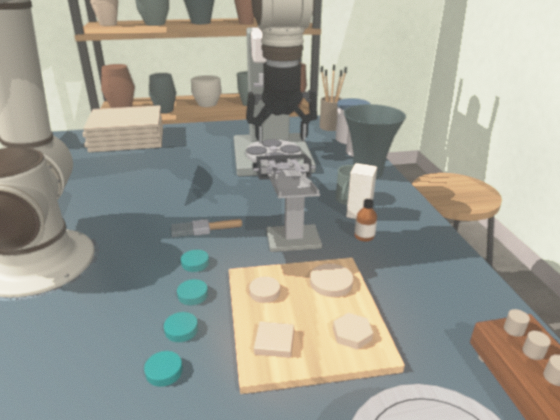

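The scene view shows the small round disc at (214,231). Possible confusions are the coaster (240,281), hex tile (176,309), square tile (157,254) and turquoise pucks (131,198), (170,192), (209,185) and (249,172). The disc is the small off-white round piece, which is at (264,289) in the side view. The chute's upper end is near (287,205) in scene and (297,187) in side.

```bash
cat > h.py <<'E'
import numpy as np,cv2
from workcell import bot
def K(c): f=210/np.tan(np.radians(c['vfov']/2)); return f
def ray(c,uv):
    d=(np.array(uv,float)-[c['cx'],c['cy']])/K(c); s=d.copy()
    for _ in range(20): s=d/(1+c['k1']*(s@s))
    T=np.linalg.inv(c['camera_from_world']); v=T[:3,:3]@np.r_[s,1]
    return T[:3,3],v/np.linalg.norm(v)
def onz(c,uv,z): o,d=ray(c,uv); return o+d*(z-o[2])/d[2]
def proj(c,P):
    p=c['camera_from_world']@np.r_[P,1]; s=p[:2]/p[2]
    return s*(1+c['k1']*(s@s))*K(c)+[c['cx'],c['cy']]
def tri(cs,uvs):
    A=0;b=0;R=[ray(c,u) for c,u in zip(cs,uvs)]
    for o,d in R: M=np.eye(3)-np.outer(d,d);A=A+M;b=b+M@o
    X=np.linalg.solve(A,b); return X,[np.linalg.norm((np.eye(3)-np.outer(d,d))@(X-o)) for o,d in R]
E
python3 - <<'E'
from h import *
for n,(x0,y0,x1,y1) in dict(scene=(190,210,240,255),side=(240,270,290,310)).items():
    im=cv2.imread(f"pics/{n}0.png");c=bot.calibration(n)
    h=cv2.cvtColor(im,cv2.COLOR_BGR2HSV)
    m=((h[...,1]<95)&(h[...,2]>100)).astype(np.uint8)
    r=m[y0:y1,x0:x1]; k,l,st,ce=cv2.connectedComponentsWithStats(r)
    for i in range(1,k):
        if st[i,4]<80: continue
        ct=max(cv2.findContours((l==i).astype(np.uint8),0,2)[0],key=cv2.contourArea)
        P=np.array([onz(c,p[0]+[x0,y0],.036) for p in ct])
        (x,y),rr=cv2.minEnclosingCircle(P[:,:2].astype(np.float32));print(n,st[i],x,y,rr, h[int(ce[i][1])+y0,int(ce[i][0])+x0])
s=cv2.imread("pics/scene0.png");d=cv2.imread("pics/side0.png")
a=cv2.resize(s[140:260,260:480],(800,436),interpolation=2)
cv2.imwrite("pics/z1.png",a)
b=cv2.resize(d[100:260,220:340],(450,600),interpolation=2)
e=cv2.resize(s[200:260,185:245],(300,300),interpolation=2)
f=cv2.resize(d[265:315,235:295],(300,250),interpolation=2)
g=np.zeros((600,750,3),np.uint8);g[:,:450]=b;g[:300,450:]=e;g[300:550,450:]=f
cv2.imwrite("pics/z2.png",g)
E
```

```text
scene [ 0  0 19  8 80] 0.4166768789291382 -0.2327379435300827 0.021987514570355415 [102  84 118]
scene [ 10   8  28  27 566] 0.4771760404109955 -0.2212170660495758 0.034655068069696426 [ 16  46 231]
side [   0    0   50   40 1998] 0.4701938033103943 -0.22624097764492035 0.0752977728843689 [ 18  43 236]
```

View pics/z1.png

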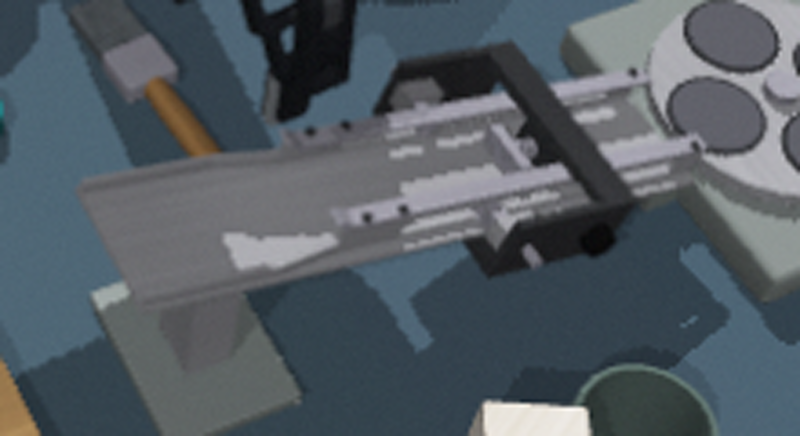

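View pics/z2.png

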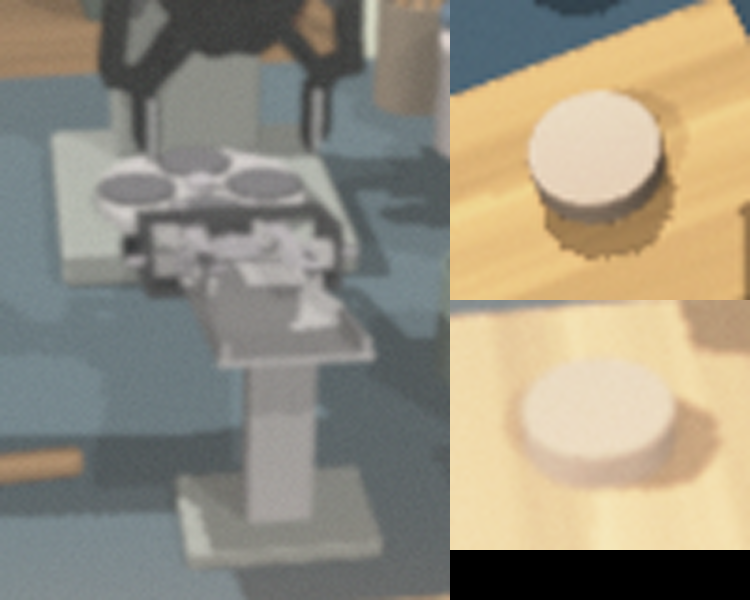

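Run:
```python
from h import *
S=bot.calibration("scene");D=bot.calibration("side")
print(onz(S,(213.7,229.6),.036),onz(D,(264.7,286.2),.036), tri([S,D],[(213.7,229.6),(264.7,286.2)]))
# end corners of chute
print(tri([S,D],[(282,191.4),(279.2,194)]),tri([S,D],[(298.5,223.3),(319.2,193)]))
im=bot.camera("wrist");cv2.imwrite("pics/w0.png",im[:,:,::-1])
c=bot.calibration("wrist");print(np.round(np.linalg.inv(c['camera_from_world']),3),c['vfov'],c['cx'],c['cy'],c['k1'])
```

```text
[ 0.4747288  -0.21959287  0.036     ] [ 0.47295654 -0.22096895  0.036     ] (array([ 0.47341805, -0.21926346,  0.03431002]), [np.float64(0.0002566581733102593), np.float64(0.0002566581733102219)])
(array([ 0.52986533, -0.07714032,  0.15604417]), [np.float64(0.0009414075546301076), np.float64(0.000941407554630101)]) (array([ 0.61257818, -0.08569312,  0.15614491]), [np.float64(0.0009019130213635403), np.float64(0.0009019130213635702)])
[[ 1.     0.001 -0.001  0.549]
 [ 0.001 -0.953 -0.303  0.078]
 [-0.001  0.303 -0.953  0.375]
 [ 0.     0.     0.     1.   ]] 71.38708527340422 282.0658612061205 204.3461871901535 -0.049458083154708815
```

View pics/w0.png

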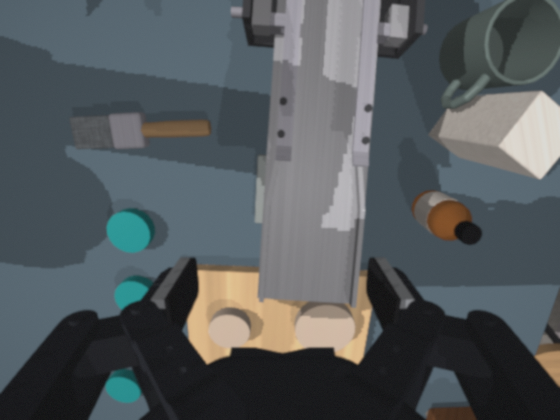

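Wrist view: the chute's end corners are at (260,300) and (353,305). The keeper screws are at (283,101), (281,134), (368,108) and (365,140). The disc (230,328) and coaster (325,328) are on the board behind.

```bash
cat > m.py <<'E'
from h import *
S=bot.calibration("scene");W=bot.calibration("wrist");D=bot.calibration("side")
z=lambda x,y:(260+x/3.636,140+y/3.636)
for n,a,b in [("L1",z(311,131),(281,134)),("L2",z(345,125),(283,101)),("R1",z(367,217),(365,140)),("R2",z(403,209),(368,108)),("eL",z(80,187),(260,300)),("eR",z(140,303),(353,305))]:
    X,r=tri([S,W],[a,b]);print(n,X.round(4),np.round(r[0],4))
# stop face candidates on centre line: intersect scene rays with plane z
for p in [(493,128),(520,165),(508,148)]: print([onz(S,z(*p),h).round(3).tolist() for h in (.08,.1,.12)])
E
python3 m.py
```

```text
L1 [0.5487 0.0617 0.1435] 0.001
L2 [0.5499 0.086  0.1359] 0.0006
R1 [0.6142 0.057  0.1426] 0.0004
R2 [0.6161 0.0811 0.1368] 0.0004
eL [ 0.5307 -0.0787  0.1577] 0.0012
eR [ 0.6121 -0.0855  0.157 ] 0.0001
[[0.562, 0.2, 0.08], [0.573, 0.186, 0.1], [0.584, 0.173, 0.12]]
[[0.594, 0.197, 0.08], [0.604, 0.184, 0.1], [0.614, 0.17, 0.12]]
[[0.579, 0.199, 0.08], [0.59, 0.185, 0.1], [0.6, 0.171, 0.12]]
```

```bash
python3 -m crank '[{"gripper":85,"travel":[-55,-19,0],"twist":[0,0,0]},{"gripper":85,"travel":[-55,-19,0],"twist":[0,0,0]},{"gripper":85,"travel":[-55,-19,0],"twist":[0,0,0]},{"gripper":85,"travel":[-55,-19,0],"twist":[0,0,0]},{"gripper":85,"travel":[0,0,0],"twist":[0,0,-0.186]},{"gripper":85,"travel":[0,0,0],"twist":[0,0,-0.186]},{"gripper":85,"travel":[0,0,0],"twist":[0,0,-0.186]},{"gripper":85,"travel":[0,0,0],"twist":[0,0,-0.186]},{"gripper":85,"travel":[0,0,0],"twist":[0,0,-0.186]},{"gripper":85,"travel":[0,0,0],"twist":[0,0,-0.186]},{"gripper":85,"travel":[0,0,0],"twist":[0,0,-0.186]},{"gripper":85,"travel":[0,0,0],"twist":[0,0,-0.186]}]' 40
python3 - <<'E'
from h import *
im=bot.camera("wrist");W=bot.calibration("wrist");o=bot.get_obs();print(o['time'],o['ee_pos'],o['tcp_rot'],o['q'],o['wrist_force'])
cv2.imwrite("pics/w1.png",im[:,:,::-1])
p=proj(W,[.4735,-.22,.036]);print(p)
x,y=int(p[0]),int(p[1]);b=im[max(0,y-120):y+120,max(0,x-160):x+160,::-1];cv2.imwrite("pics/w1c.png",cv2.resize(b,None,fx=2,fy=2))
E
```

```text
time: 1.65
ee_pos: [0.4739, -0.22, 0.231]
tcp_rot: [180.0, -0.0, 175.6]
wrist_force: [0.0, -1.3, 0.9]
opening: 0.0852
grasp_force: 0.0
1.7 [ 0.47388606 -0.21993667  0.23101174] [ 1.79987964e+02 -3.14098777e-02  1.76136201e+02] [-2.48966055e+01  1.21010214e+00  6.11266580e+00  9.49362008e+01
 -3.85129623e-05 -2.10328029e+01] [ 0.40513888  0.70771006 -0.48979296]
[282.11506614 180.56489898]
```

View pics/w1c.png

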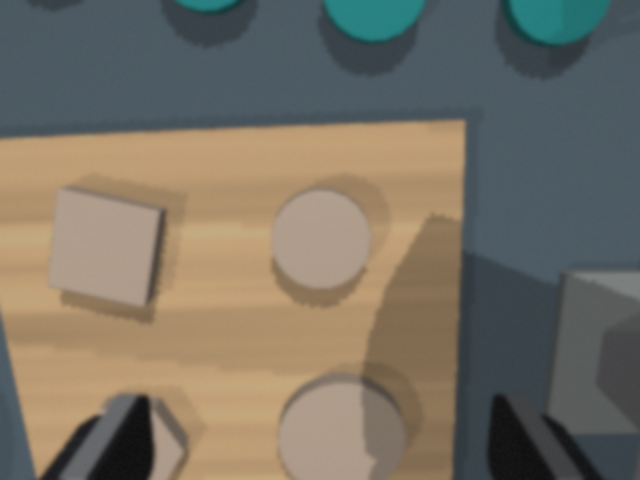

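The crop shows a plain round off-white disc at image (282.5,179), within 2 px of the prediction, so it is the right one.

```bash
python3 -m crank '[{"gripper":85,"travel":[1,0,50],"twist":[0,0,0]},{"gripper":85,"travel":[0,0,50],"twist":[0,0,0]},{"gripper":85,"travel":[0,0,50],"twist":[0,0,0]},{"gripper":85,"travel":[0,0,40],"twist":[0,0,0]},{"gripper":85,"travel":[0,0,25],"twist":[0,0,0]},{"gripper":85,"travel":[0,0,0],"twist":[0,0,0]},{"gripper":50,"travel":[0,0,0],"twist":[0,0,0]},{"gripper":50,"travel":[0,0,0],"twist":[0,0,0]},{"gripper":50,"travel":[0,0,0],"twist":[0,0,0]},{"gripper":50,"travel":[0,0,0],"twist":[0,0,0]},{"gripper":50,"travel":[0,0,0],"twist":[0,0,0]},{"gripper":50,"travel":[0,0,0],"twist":[0,0,0]}]' 40
```

```text
time: 3.2
ee_pos: [0.474, -0.2203, 0.0183]
tcp_rot: [-179.9, 0.2, 175.2]
wrist_force: [-0.8, 0.7, 6.0]
opening: 0.0584
grasp_force: 43.2
```

```bash
python3 -m crank '[{"gripper":50,"travel":[0,0,-58],"twist":[0,0,0]},{"gripper":50,"travel":[0,0,-58],"twist":[0,0,0]},{"gripper":50,"travel":[0,0,-58],"twist":[0,0,0]},{"gripper":50,"travel":[0,0,-58],"twist":[0,0,0]},{"gripper":50,"travel":[-21,52,0],"twist":[0,0,0]},{"gripper":50,"travel":[-21,52,0],"twist":[0,0,0]},{"gripper":50,"travel":[-21,52,0],"twist":[0,0,0]},{"gripper":50,"travel":[-21,52,0],"twist":[0,0,0]},{"gripper":50,"travel":[0,0,0],"twist":[0.122,0,0]},{"gripper":50,"travel":[0,0,0],"twist":[0.122,0,0]},{"gripper":50,"travel":[0,0,0],"twist":[0,0,0]}]'
cat > st.py <<'E'
from h import *
from scipy.spatial.transform import Rotation as Ro
O=np.array([.571,-.0835,.153]);p=np.radians(85.8);t=np.radians(14)
d=np.array([np.cos(p)*np.cos(t),np.sin(p)*np.cos(t),-np.sin(t)]);l=np.array([-np.sin(p),np.cos(p),0]);n=np.cross(d,l)
def st():
    o=bot.get_obs();R=Ro.from_euler('xyz',o['tcp_rot'],degrees=True).as_matrix()
    e=(np.array(o['ee_pos'])-O);F=np.array(o['wrist_force'])
    print("t",round(o['time'],2),"chute mm",np.round([e@d*1e3,e@l*1e3,e@n*1e3],1),"F d,l,n",np.round([F@d,F@l,F@n],1),"axis err",np.round([R[:,1]@l,R[:,2]@d,R[:,2]@l],3),o['opening'])
    return o,R
if __name__=="__main__": st()
E
python3 st.py
```

```text
time: 4.58
ee_pos: [0.5741, -0.0179, 0.2483]
tcp_rot: [-166.0, -0.0, 175.4]
wrist_force: [-0.3, 0.4, -1.1]
opening: 0.0584
grasp_force: 44.0
t 4.58 chute mm [ 40.7   1.7 108.3] F d,l,n [ 0.6  0.4 -1. ] axis err [-0.007  0.     0.002] 0.058363072387336394
```

```bash
python3 -m crank '[{"gripper":50,"travel":[-2,17,40],"twist":[0,0,0]},{"gripper":50,"travel":[0,0,30],"twist":[0,0,0]},{"gripper":50,"travel":[0,0,10],"twist":[0,0,0]},{"gripper":50,"travel":[0,0,0],"twist":[0,0,0]}]'
python3 - <<'E'
from st import *
a=bot.camera("wrist");b=bot.camera("side");c=bot.camera("scene");cv2.imwrite("pics/w2.png",a[:,:,::-1]);cv2.imwrite("pics/s2.png",b[:,:,::-1]);cv2.imwrite("pics/c2.png",c[:,:,::-1])
st()
g=np.zeros((600,800,3),np.uint8)
g[:300,:400]=cv2.resize(a,(400,300),interpolation=3)
g[:300,400:]=cv2.resize(b[130:250,220:380],(400,300));g[300:]=cv2.resize(c[125:245,270:430][:,:],(400,300))[:,:].repeat(1,0)[:, :400] if 0 else cv2.resize(c[145:230,260:487],(800,300))
cv2.imwrite("pics/m2.png",g[:,:,::-1])
E
```

```text
time: 5.08
ee_pos: [0.5756, -0.0231, 0.1672]
tcp_rot: [-166.1, 0.0, 175.2]
wrist_force: [0.5, -0.1, 0.1]
opening: 0.0583
grasp_force: 44.0
t 5.22 chute mm [55.6 -0.8 29.6] F d,l,n [ 0.6  0.4 -0.7] axis err [-0.01   0.001  0.   ] 0.05856399481289728
```

View pics/m2.png

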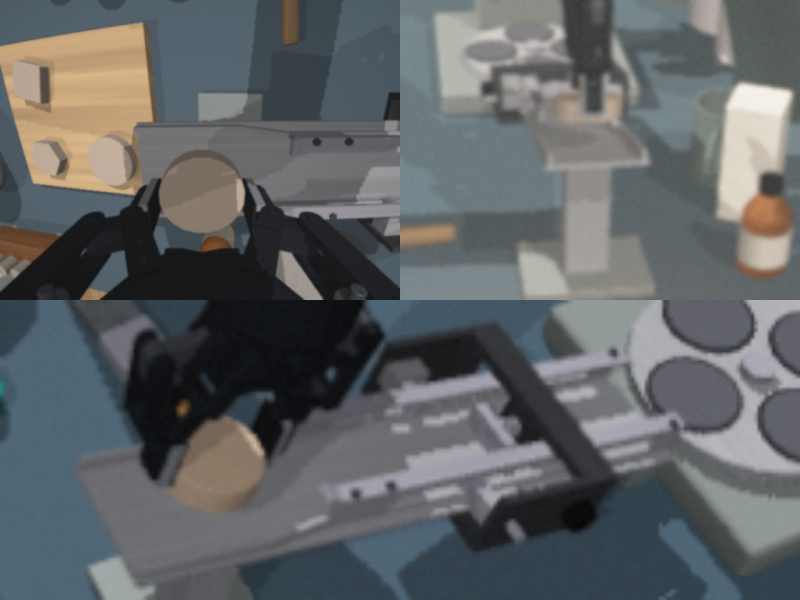

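The disc is held level over the mouth, between the lips, and aligned. The stop block shows in mid-channel at composite (495,425), just upslope of the yoke.

```bash
python3 -m crank '[{"gripper":50,"travel":[0,0,6],"twist":[0,0,0]},{"gripper":50,"travel":[0,0,6],"twist":[0,0,0]},{"gripper":50,"travel":[0,0,4],"twist":[0,0,0]},{"gripper":50,"travel":[0,0,0],"twist":[0,0,0]}]' >/dev/null; python3 st.py
for i in 1 ; do python3 -m crank '[{"gripper":50,"travel":[0,0,2],"twist":[0,0,0]},{"gripper":50,"travel":[0,0,2],"twist":[0,0,0]},{"gripper":50,"travel":[0,0,0],"twist":[0,0,0]}]' >/dev/null; python3 st.py; done
```

```text
t 5.72 chute mm [56.1  0.1 11.4] F d,l,n [ 0.9  0.3 -1.3] axis err [-0.009  0.     0.003] 0.05836955821353872
t 6.1 chute mm [56.  -0.1  7.8] F d,l,n [-1.  -0.3 -0.7] axis err [-0.009  0.     0.003] 0.05846534423498792
```

```bash
python3 -m crank '[{"gripper":50,"travel":[0,0,2],"twist":[0,0,0]},{"gripper":50,"travel":[0,0,0],"twist":[0,0,0]}]' >/dev/null; python3 st.py
python3 -m crank '[{"gripper":50,"travel":[0,0,2],"twist":[0,0,0]},{"gripper":50,"travel":[0,0,0],"twist":[0,0,0]}]' >/dev/null; python3 st.py
```

```text
t 6.35 chute mm [56.  -0.1  5.8] F d,l,n [-0.4  0.7 -1.7] axis err [-0.009  0.     0.003] 0.058355813720953296
t 6.6 chute mm [56.  -0.1  3.7] F d,l,n [ 0.5 -0.3 -1.2] axis err [-0.009  0.     0.003] 0.058255056246767155
```

```bash
for i in 1; do python3 -m crank '[{"gripper":50,"travel":[0,0,2],"twist":[0,0,0]},{"gripper":50,"travel":[0,0,0],"twist":[0,0,0]}]' >/dev/null; python3 st.py
python3 -m crank '[{"gripper":50,"travel":[0,0,1],"twist":[0,0,0]},{"gripper":50,"travel":[0,0,0],"twist":[0,0,0]}]' >/dev/null; python3 st.py;  done
```

```text
t 6.85 chute mm [56.  -0.1  1.7] F d,l,n [ 0.1 -0.3 -1.7] axis err [-0.009  0.     0.003] 0.05880158028984164
t 7.1 chute mm [56.  -0.1  0.9] F d,l,n [ 0.2 -1.1 -0.9] axis err [-0.009  0.     0.002] 0.05830341656329889
```

```bash
for i in 1; do python3 -m crank '[{"gripper":50,"travel":[0,0,1.5],"twist":[0,0,0]},{"gripper":50,"travel":[0,0,0],"twist":[0,0,0]}]' >/dev/null; python3 st.py
python3 -m crank '[{"gripper":50,"travel":[0,0,1.5],"twist":[0,0,0]},{"gripper":50,"travel":[0,0,0],"twist":[0,0,0]}]' >/dev/null; python3 st.py;  done
```

```text
t 7.35 chute mm [56.  -0.2  0.6] F d,l,n [0.7 3.3 6.2] axis err [-0.009  0.001  0.001] 0.05810141386948569
t 7.6 chute mm [56.  -0.2  0.5] F d,l,n [ 1.5  6.7 15.6] axis err [-0.009  0.001 -0.   ] 0.058171799177257795
```

```bash
python3 -m crank '[{"gripper":50,"travel":[0,0,-1.5],"twist":[0,0,0]},{"gripper":64,"travel":[0,0,0],"twist":[0,0,0]},{"gripper":70,"travel":[0,0,0],"twist":[0,0,0]},{"gripper":72,"travel":[0,0,0],"twist":[0,0,0]},{"gripper":72,"travel":[0,0,-5],"twist":[0,0,0]},{"gripper":72,"travel":[0,0,-20],"twist":[0,0,0]},{"gripper":0,"travel":[0,0,-40],"twist":[0,0,0]},{"gripper":0,"travel":[0,-50,0],"twist":[0,0,0]},{"gripper":0,"travel":[0,-10,0],"twist":[0,0,0]},{"gripper":0,"travel":[0,0,0],"twist":[0,0,0]},{"gripper":0,"travel":[0,0,0],"twist":[0,0,0]},{"gripper":0,"travel":[0,0,0],"twist":[0,0,0]}]'
python3 - <<'E'
from st import *
st()
a=bot.camera("wrist");b=bot.camera("side");c=bot.camera("scene")
g=np.zeros((600,800,3),np.uint8)
g[:300,:400]=cv2.resize(a,(400,300),interpolation=3)
g[:300,400:]=cv2.resize(b[130:250,220:380],(400,300));g[300:]=cv2.resize(c[145:230,260:487],(800,300))
cv2.imwrite("pics/m3.png",g[:,:,::-1])
E
```

```text
time: 9.1
ee_pos: [0.5716, -0.0711, 0.2159]
tcp_rot: [-166.0, -0.0, 175.3]
wrist_force: [-0.1, -0.5, -0.7]
opening: -0.0
grasp_force: 0.0
t 9.1 chute mm [-3.1  0.3 64.1] F d,l,n [-0.3  0.  -0.8] axis err [-0.008  0.     0.003] -2.3788276594784796e-05
```

View pics/m3.png

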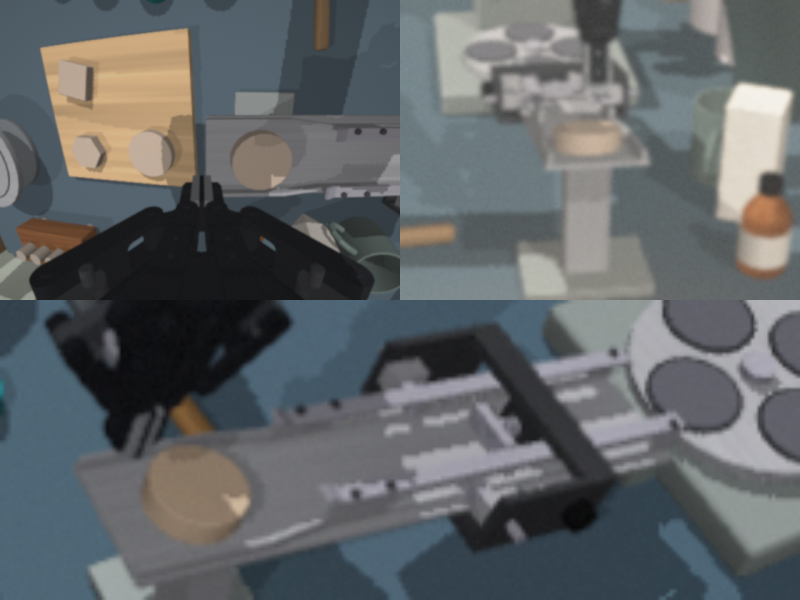

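The disc lies flat in the mouth, at composite (262,160) in the wrist view and (195,495) in scene. The shut fingers are behind it. The stop face is at about x = 0.275, so rollers should be felt near TCP x = 180 mm.

```bash
python3 -m crank '[{"gripper":0,"travel":[0,0,30],"twist":[0,0,0]},{"gripper":0,"travel":[0,0,20],"twist":[0,0,0]},{"gripper":0,"travel":[0,0,7],"twist":[0,0,0]},{"gripper":0,"travel":[0,0,0],"twist":[0,0,0]}]' >/dev/null; python3 st.py; python3 -m crank '[{"gripper":0,"travel":[0,5,0],"twist":[0,0,0]},{"gripper":0,"travel":[0,8,0],"twist":[0,0,0]},{"gripper":0,"travel":[0,8,0],"twist":[0,0,0]},{"gripper":0,"travel":[0,8,0],"twist":[0,0,0]},{"gripper":0,"travel":[0,8,0],"twist":[0,0,0]},{"gripper":0,"travel":[0,8,0],"twist":[0,0,0]}]' >/dev/null; python3 st.py
```

```text
t 9.75 chute mm [-3.9  0.5  7.5] F d,l,n [-0.  -0.5  0.4] axis err [-0.009  0.     0.003] 6.683684041787538e-05
t 10.5 chute mm [41.5 -0.1  7.7] F d,l,n [-3.2 -0.4  4. ] axis err [-0.009  0.     0.002] 0.00020038224849138015
```

```bash
python3 st.py; python3 -m crank '[{"gripper":0,"travel":[0,6,0],"twist":[0,0,0]},{"gripper":0,"travel":[0,6,0],"twist":[0,0,0]},{"gripper":0,"travel":[0,6,0],"twist":[0,0,0]}]' >/dev/null; python3 st.py; python3 -m crank '[{"gripper":0,"travel":[0,6,0],"twist":[0,0,0]},{"gripper":0,"travel":[0,6,0],"twist":[0,0,0]},{"gripper":0,"travel":[0,6,0],"twist":[0,0,0]}]' >/dev/null; python3 st.py;python3 -c "
from st import *
a=bot.camera('wrist');b=bot.camera('scene');g=np.vstack([cv2.resize(a[80:290],(800,300)),cv2.resize(b[145:230,260:487],(800,300))]);cv2.imwrite('pics/m4.png',g[:,:,::-1])"
```

```text
t 10.5 chute mm [41.5 -0.1  7.7] F d,l,n [-3.2 -0.4  4. ] axis err [-0.009  0.     0.002] 0.00020038224849138015
t 10.88 chute mm [59.3 -0.3  7.6] F d,l,n [-2.7  1.   4.5] axis err [-0.009  0.     0.002] -3.764217711236416e-05
t 11.25 chute mm [77.3 -0.4  7.6] F d,l,n [-3.2  0.5  4.3] axis err [-0.009  0.     0.002] -0.00017401427002150074
```

View pics/m4.png

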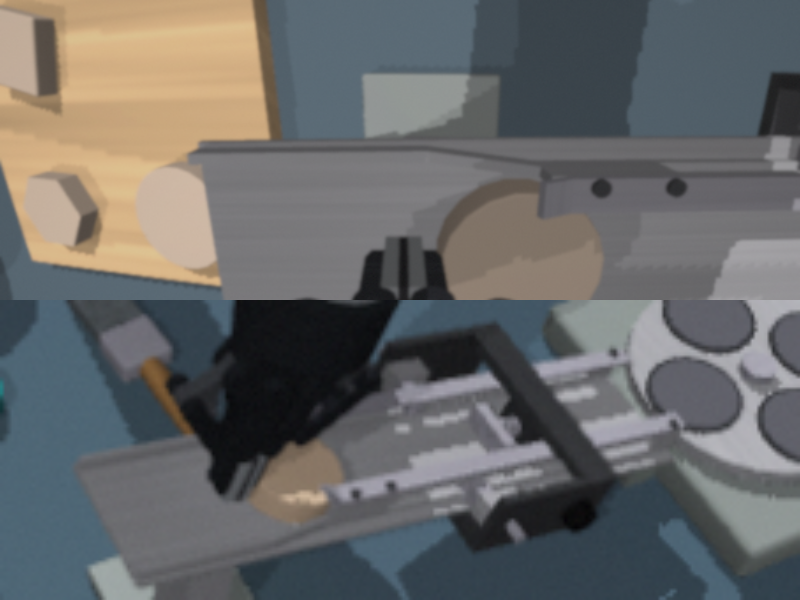

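The disc has its leading edge under the keeper noses and is centred. The tool reads 4 N upward, so I'll ease it up a little and carry on.

```bash
python3 -m crank '[{"gripper":0,"travel":[0,-1,0],"twist":[0,0,0]},{"gripper":0,"travel":[0,0,-2],"twist":[0,0,0]},{"gripper":0,"travel":[0,0,0],"twist":[0,0,0]}]' >/dev/null; python3 st.py; python3 -m crank '[{"gripper":0,"travel":[0,6,0],"twist":[0,0,0]},{"gripper":0,"travel":[0,6,0],"twist":[0,0,0]},{"gripper":0,"travel":[0,6,0],"twist":[0,0,0]}]' >/dev/null; python3 st.py;python3 -m crank '[{"gripper":0,"travel":[0,6,0],"twist":[0,0,0]},{"gripper":0,"travel":[0,6,0],"twist":[0,0,0]},{"gripper":0,"travel":[0,6,0],"twist":[0,0,0]}]' >/dev/null; python3 st.py
```

```text
t 11.72 chute mm [76.1 -0.3  9.3] F d,l,n [-0.9  0.  -0.3] axis err [-0.009  0.001  0.003] -0.00023829603532732801
t 12.1 chute mm [94.5 -0.5  9.4] F d,l,n [-1.2  0.5  0.2] axis err [-0.009  0.     0.002] -0.0006983189473229129
t 12.47 chute mm [112.5  -0.7   9.4] F d,l,n [-1.7  0.4 -0.3] axis err [-0.009  0.     0.002] 6.310057055010852e-05
```

```bash
python3 -m crank '[{"gripper":0,"travel":[0,6,0],"twist":[0,0,0]},{"gripper":0,"travel":[0,6,0],"twist":[0,0,0]},{"gripper":0,"travel":[0,6,0],"twist":[0,0,0]},{"gripper":0,"travel":[0,6,0],"twist":[0,0,0]}]' >/dev/null; python3 st.py;python3 -m crank '[{"gripper":0,"travel":[0,5,0],"twist":[0,0,0]},{"gripper":0,"travel":[0,5,0],"twist":[0,0,0]},{"gripper":0,"travel":[0,5,0],"twist":[0,0,0]}]' >/dev/null; python3 st.py; python3 -m crank '[{"gripper":0,"travel":[0,3,0],"twist":[0,0,0]},{"gripper":0,"travel":[0,3,0],"twist":[0,0,0]},{"gripper":0,"travel":[0,3,0],"twist":[0,0,0]}]' >/dev/null; python3 st.py; python3 -m crank '[{"gripper":0,"travel":[0,3,0],"twist":[0,0,0]},{"gripper":0,"travel":[0,3,0],"twist":[0,0,0]}]' >/dev/null; python3 st.py
```

```text
t 12.97 chute mm [136.4  -0.9   9.4] F d,l,n [-1.1  0.5  0.9] axis err [-0.009  0.     0.002] -6.262482941008318e-05
t 13.35 chute mm [151.3  -1.    9.5] F d,l,n [-0.8 -0.4  0.1] axis err [-0.009  0.     0.002] -3.2958837966727302e-06
t 13.72 chute mm [160.2  -1.1   9.5] F d,l,n [-0.5 -0.1  1.3] axis err [-0.009  0.     0.002] 0.00034501741563141354
t 13.97 chute mm [166.2  -1.2   9.5] F d,l,n [-0.5  0.4 -0.8] axis err [-0.009  0.     0.002] -0.00014860076410866326
```

Now in 2 mm steps, feeling for the rollers.

```bash
M='python3 -m crank'; 
python3 -m crank '[{"gripper":0,"travel":[0,2,0],"twist":[0,0,0]}]' >/dev/null; python3 st.py
python3 -m crank '[{"gripper":0,"travel":[0,2,0],"twist":[0,0,0]}]' >/dev/null; python3 st.py
python3 -m crank '[{"gripper":0,"travel":[0,2,0],"twist":[0,0,0]}]' >/dev/null; python3 st.py
python3 -m crank '[{"gripper":0,"travel":[0,2,0],"twist":[0,0,0]}]' >/dev/null; python3 st.py
python3 -m crank '[{"gripper":0,"travel":[0,2,0],"twist":[0,0,0]}]' >/dev/null; python3 st.py
```

```text
t 14.1 chute mm [168.2  -1.2   9.4] F d,l,n [-0.  -0.1  0.9] axis err [-0.009  0.     0.002] 0.0002501095973942503
t 14.22 chute mm [170.1  -1.2   9.5] F d,l,n [-1.8 -0.6  0.2] axis err [-0.009  0.     0.002] -2.6472941928423473e-05
t 14.35 chute mm [172.1  -1.2   9.5] F d,l,n [-0.8  0.5  0.3] axis err [-0.009  0.     0.002] 0.0003731834098982614
t 14.47 chute mm [174.1  -1.2   9.5] F d,l,n [-0.5  0.5  0.8] axis err [-0.009  0.     0.002] -8.1441229511702e-05
t 14.6 chute mm [176.1  -1.2   9.5] F d,l,n [-0.3  0.4  0.5] axis err [-0.009  0.     0.002] 8.603247475946487e-05
```

```bash
python3 -m crank '[{"gripper":0,"travel":[0,2,0],"twist":[0,0,0]}]' >/dev/null; python3 st.py
python3 -m crank '[{"gripper":0,"travel":[0,2,0],"twist":[0,0,0]}]' >/dev/null; python3 st.py
python3 -m crank '[{"gripper":0,"travel":[0,2,0],"twist":[0,0,0]}]' >/dev/null; python3 st.py
python3 -m crank '[{"gripper":0,"travel":[0,2,0],"twist":[0,0,0]}]' >/dev/null; python3 st.py
```

```text
t 14.72 chute mm [177.7  -1.3   9.5] F d,l,n [-4.1 -0.1  0.1] axis err [-0.009 -0.001  0.002] 1.1748493034977397e-05
t 14.85 chute mm [179.8  -1.3   9.4] F d,l,n [-4.2 -0.2 -0.2] axis err [-0.009 -0.     0.002] -0.0003731691299769833
t 14.97 chute mm [182.   -1.3   9.5] F d,l,n [-3.4 -0.4  0.3] axis err [-0.009  0.     0.002] -3.8350879360228294e-05
t 15.1 chute mm [184.1  -1.3   9.4] F d,l,n [-2.7  0.6 -0.2] axis err [-0.009  0.     0.002] 0.00017372643176423154
```

Rollers were felt from about 177, so home is expected near TCP 196–197.

```bash
python3 -m crank '[{"gripper":0,"travel":[0,2,0],"twist":[0,0,0]}]' >/dev/null; python3 st.py
python3 -m crank '[{"gripper":0,"travel":[0,2,0],"twist":[0,0,0]}]' >/dev/null; python3 st.py
python3 -m crank '[{"gripper":0,"travel":[0,1,0],"twist":[0,0,0]}]' >/dev/null; python3 st.py
python3 -m crank '[{"gripper":0,"travel":[0,1,0],"twist":[0,0,0]}]' >/dev/null; python3 st.py
python3 -m crank '[{"gripper":0,"travel":[0,1,0],"twist":[0,0,0]}]' >/dev/null; python3 st.py
python3 -m crank '[{"gripper":0,"travel":[0,1,0],"twist":[0,0,0]}]' >/dev/null; python3 st.py
```

```text
t 15.22 chute mm [186.3  -1.3   9.5] F d,l,n [-1.5  0.1  0.1] axis err [-0.009  0.001  0.002] -0.00011141388087049352
t 15.35 chute mm [188.3  -1.4   9.4] F d,l,n [-0.9  0.5 -0.7] axis err [-0.009  0.001  0.002] 0.00021103127567588274
t 15.47 chute mm [189.4  -1.4   9.5] F d,l,n [-1.7 -0.4 -0. ] axis err [-0.009  0.001  0.002] 7.758422253643705e-06
t 15.6 chute mm [190.2  -1.4   9.5] F d,l,n [-1.3  0.4  0.6] axis err [-0.009  0.001  0.002] -6.399484617415723e-05
t 15.72 chute mm [191.2  -1.4   9.5] F d,l,n [-1.   0.1  0.1] axis err [-0.009  0.001  0.002] -0.00028522291161725387
t 15.85 chute mm [192.2  -1.4   9.5] F d,l,n [-1.5  0.5  0.1] axis err [-0.009  0.001  0.002] 1.84792718324725e-05
```

```bash
python3 -m crank '[{"gripper":0,"travel":[0,1,0],"twist":[0,0,0]}]' >/dev/null; python3 st.py
python3 -m crank '[{"gripper":0,"travel":[0,1,0],"twist":[0,0,0]}]' >/dev/null; python3 st.py
python3 -m crank '[{"gripper":0,"travel":[0,1,0],"twist":[0,0,0]},{"gripper":0,"travel":[0,0,0],"twist":[0,0,0]}]' >/dev/null; python3 st.py
python3 -c "
from st import *
a=bot.camera('wrist');b=bot.camera('scene');g=np.vstack([cv2.resize(a[80:290],(800,300)),cv2.resize(b[145:230,260:487],(800,300))]);cv2.imwrite('pics/m5.png',g[:,:,::-1])"
```

```text
t 15.97 chute mm [193.2  -1.4   9.5] F d,l,n [-0.2  0.3  0.4] axis err [-0.009  0.001  0.002] -0.00023847226923290742
t 16.1 chute mm [194.2  -1.4   9.5] F d,l,n [-0.4  0.1  0.3] axis err [-0.009  0.001  0.002] -0.0002796628501096659
t 16.35 chute mm [195.2  -1.4   9.5] F d,l,n [-1.2 -0.2 -0.1] axis err [-0.009  0.     0.002] -0.000326063541274703
```

View pics/m5.png

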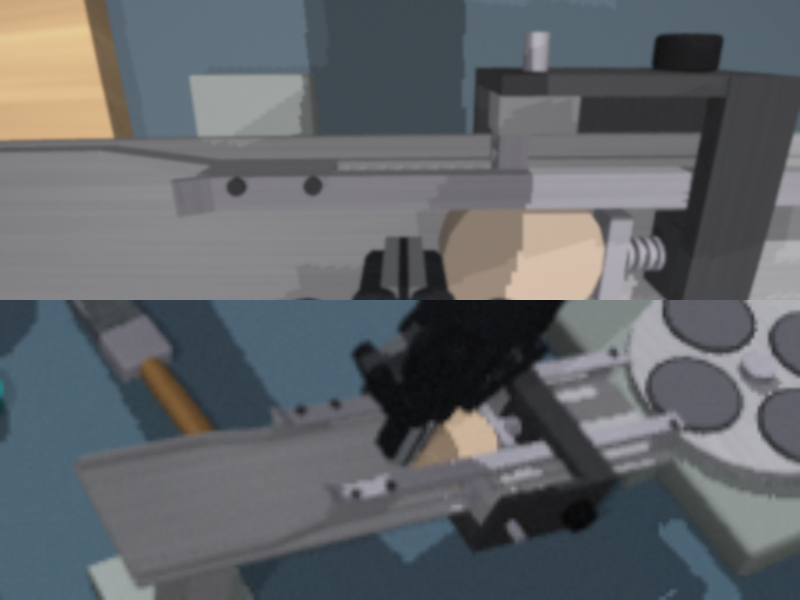

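The disc's leading edge, at (604,250) in the wrist crop, is at or within about 1 mm of the stop plate's face. I'll feel for the stop with small steps.

```bash
python3 -m crank '[{"gripper":0,"travel":[0,0.7,0],"twist":[0,0,0]},{"gripper":0,"travel":[0,0,0],"twist":[0,0,0]}]' >/dev/null; python3 st.py
python3 -m crank '[{"gripper":0,"travel":[0,0.7,0],"twist":[0,0,0]},{"gripper":0,"travel":[0,0,0],"twist":[0,0,0]}]' >/dev/null; python3 st.py
```

```text
t 16.7 chute mm [195.7  -1.4   9.4] F d,l,n [-0.9 -0.1  0.8] axis err [-0.009  0.     0.002] -7.452945390770636e-05
t 16.95 chute mm [196.4  -1.4   9.4] F d,l,n [-0.4 -0.2  0.8] axis err [-0.009  0.     0.002] 0.00011219529263338086
```

```bash
python3 -m crank '[{"gripper":0,"travel":[0,0.7,0],"twist":[0,0,0]},{"gripper":0,"travel":[0,0,0],"twist":[0,0,0]}]' >/dev/null; python3 st.py
python3 -c "
from st import *
o=bot.get_obs();Z=[]
a=bot.camera('wrist')
cv2.imwrite('pics/w6.png',a[:,:,::-1]);c=bot.calibration('wrist')
b=cv2.imread('pics/m5.png')
# edges along the row through disc: gradient profile (orig rows ~250)
for r in (240,250,260): print(r,a[r,300:445:1,2][0:12].tolist(),'R',a[r,405:450,0].tolist())
"
```

```text
t 17.2 chute mm [197.   -1.4   9.4] F d,l,n [-1.6 -0.1  0.5] axis err [-0.009  0.     0.002] 0.0002499217749313757
240 [118, 117, 117, 116, 115, 106, 94, 82, 77, 77, 77, 78] R [199, 199, 199, 199, 198, 198, 199, 199, 199, 199, 196, 178, 137, 95, 76, 74, 76, 84, 104, 131, 154, 161, 161, 162, 161, 162, 162, 161, 161, 161, 161, 162, 160, 154, 139, 123, 115, 113, 114, 114, 114, 114, 114, 113, 114]
250 [119, 120, 120, 113, 100, 84, 75, 76, 79, 86, 99, 107] R [213, 213, 214, 214, 214, 214, 214, 214, 210, 204, 199, 199, 196, 187, 161, 121, 104, 125, 149, 160, 163, 162, 162, 163, 162, 163, 164, 166, 168, 170, 170, 170, 168, 155, 134, 107, 91, 97, 125, 151, 159, 144, 119, 98, 99]
260 [31, 31, 31, 33, 32, 31, 28, 34, 48, 73, 95, 107] R [214, 215, 214, 214, 214, 214, 214, 214, 214, 214, 214, 214, 213, 205, 182, 154, 153, 167, 174, 175, 174, 174, 174, 174, 174, 175, 174, 174, 174, 171, 155, 130, 133, 166, 180, 177, 166, 145, 120, 120, 148, 172, 179, 174, 155]
```

```bash
python3 -m crank '[{"gripper":0,"travel":[0,0.6,0],"twist":[0,0,0]},{"gripper":0,"travel":[0,0,0],"twist":[0,0,0]}]' >/dev/null; python3 st.py; python3 st.py
python3 -m crank '[{"gripper":0,"travel":[0,0.6,0],"twist":[0,0,0]},{"gripper":0,"travel":[0,0,0],"twist":[0,0,0]}]' >/dev/null; python3 st.py
```

```text
t 17.5 chute mm [197.5  -1.4   9.5] F d,l,n [-3.5 -0.5  0. ] axis err [-0.009 -0.     0.002] -1.9145020050064237e-05
t 17.5 chute mm [197.5  -1.4   9.5] F d,l,n [-3.5 -0.5  0. ] axis err [-0.009 -0.     0.002] -1.9145020050064237e-05
t 17.75 chute mm [198.1  -1.5   9.4] F d,l,n [-4.9  0.9 -0.4] axis err [-0.009 -0.     0.002] -7.873985742437104e-05
```

The stop is felt: force rises about 2.5 N per mm from 197. Backing off and lifting clear.

```bash
python3 -m crank '[{"gripper":0,"travel":[0,-3,0],"twist":[0,0,0]},{"gripper":0,"travel":[0,-8,0],"twist":[0,0,0]},{"gripper":0,"travel":[0,0,-20],"twist":[0,0,0]},{"gripper":0,"travel":[0,0,-50],"twist":[0,0,0]},{"gripper":0,"travel":[0,0,-30],"twist":[0,0,0]},{"gripper":0,"travel":[30,0,0],"twist":[0,0,0]},{"gripper":0,"travel":[0,0,0],"twist":[0,0,0]},{"gripper":0,"travel":[0,0,0],"twist":[0,0,0]}]' >/dev/null
python3 - <<'E'
from st import *
st()
a=bot.camera('wrist');c=bot.calibration('wrist');cv2.imwrite('pics/w7.png',a[:,:,::-1])
O2=O+.0007*n
# profile along the chute centre line at disc-top height (18 mm), every mm
def prof(lat,h,x0,x1):
    xs=np.arange(x0,x1,1.); px=np.array([proj(c,O2+x/1e3*d+lat/1e3*l+h/1e3*n) for x in xs]).astype(np.float32)
    v=cv2.remap(a,px[None,:,0],px[None,:,1],1)[0]; return xs,v,px
for lat in(-8,0,8):
    xs,v,px=prof(lat,18,195,300);print(lat,px[0].round(),px[-1].round());print(' '.join(f"{int(x)}:{q[0]},{q[2]}" for x,q in zip(xs,v) if x<222 or x>260))
E
```

```text
t 18.75 chute mm [187.4  28.1 109.5] F d,l,n [-0.6 -1.2  0.6] axis err [-0.009  0.001  0.002] -0.00012228360135417587
-8 [291. 247.] [408. 246.]
195:129,134 196:129,133 197:127,132 198:123,126 199:117,119 200:114,116 201:114,115 202:114,115 203:114,115 204:114,116 205:114,116 206:114,115 207:113,114 208:115,116 209:119,117 210:140,127 211:174,146 212:200,162 213:211,169 214:213,171 215:213,171 216:213,170 217:214,170 218:213,170 219:214,170 220:213,169 221:214,170 261:211,168 262:211,168 263:211,168 264:212,169 265:209,167 266:196,158 267:162,135 268:131,123 269:140,143 270:162,167 271:170,176 272:171,177 273:171,177 274:171,177 275:170,176 276:164,170 277:150,155 278:141,144 279:147,149 280:146,148 281:135,137 282:140,142 283:149,150 284:140,141 285:125,126 286:115,117 287:104,105 288:84,85 289:61,62 290:47,48 291:42,42 292:42,44 293:45,46 294:46,47 295:48,50 296:57,58 297:68,70 298:74,76 299:75,78
0 [291. 239.] [409. 238.]
195:127,129 196:126,128 197:126,127 198:126,128 199:126,128 200:128,129 201:128,130 202:127,129 203:127,128 204:125,126 205:127,128 206:126,128 207:126,126 208:1
[... 711 characters left out ...]
1 201:129,131 202:130,131 203:130,131 204:129,131 205:130,131 206:129,131 207:126,125 208:120,111 209:117,99 210:127,103 211:143,114 212:152,121 213:154,123 214:154,123 215:154,123 216:154,123 217:154,123 218:154,122 219:154,122 220:154,123 221:154,122 261:212,169 262:213,170 263:213,170 264:212,169 265:212,168 266:208,166 267:189,153 268:150,133 269:146,145 270:164,168 271:173,177 272:174,178 273:174,178 274:174,178 275:173,178 276:169,174 277:163,168 278:151,157 279:134,139 280:123,128 281:134,140 282:144,149 283:133,137 284:124,128 285:136,141 286:142,148 287:129,135 288:115,119 289:104,109 290:90,94 291:66,69 292:49,51 293:44,46 294:44,47 295:46,48 296:54,57 297:66,69 298:73,75 299:74,77
```

On the centre line the disc's edge meets the stop plate at x ≈ 269 mm with no dark gap. Off-centre, a thin gap shows from the disc's curvature. The disc is home and the arm is clear.

```bash
python3 -c "
from workcell import bot
print(bot.job_done())"
```

```text
the job is handed in; nothing more can be done
None
```

The disc is in the chute, past the rollers and resting against the escapement stop. I pressed the stop with no more than about 5 N (it trips at 16 N), and handed the job in at about 19 s with the arm clear.

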